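# Gauge the clamp slots of a bench shaker

### The arm

A 6-joint arm with a two-finger parallel gripper is mounted at the origin on the work surface. World frame = base frame: x ahead of the robot, y to its left, z up, the work surface at z = 0. Lengths are in m, angles in degrees, forces in N, time in s.
With the tool pointing down it reaches from about 0.25 to 0.725 m from the base axis. Payload 9.7 kg.
Tool frame: the origin (TCP) lies midway between the tips of the shut fingers; the grasp point (between the pads) lies 19 mm behind it; z points along the fingers, y is the line along which they close (so a half turn about z gives the same grasp; the last joint's range is limited). The gripper opens to 85 mm and grips with 20 to 120 N. Pads are 22 mm wide; open, the fingers measure 114 mm over their backs; the gripper's body (76 mm by 85 mm) begins 54 mm behind the grasp point. The pads swing forward as they close: fully open they stand 13 mm farther back than shut.
Start: joints at [73.396, 4.979, 10.078, 95.1, 0, 90], TCP at [0.157, 0.527, 0.231] pointing down, gripper open.
Joint ranges: [-179.16, 179.16], [-48.56, 103.87], [-65.8, 70.77], [-126.05, 130.52], [-82.76, 87.17], [-180, 180]. Speed limits (degrees/s): [127.2, 127.2, 147.25, 180, 180, 180].

### API

Orientations are given as [roll, pitch, yaw] about the fixed x, y, z axes, in that order (R = Rz(yaw) Ry(pitch) Rx(roll)).
In Python, from workcell import bot gives the robot as it stands.
- The arm moves only by the shell command python3 -m crank 'ROWS' [FORCE]. ROWS is JSON, a list of rows, each an object with "gripper": the finger opening in mm, from 0 to 85.4; "travel": the shift along the tool's x, y, z in mm, a list of three; "twist": the turn, a rotation vector about the tool's x, y, z in rad, a list of three. In form: [{"gripper": gripper, "travel": [tx, ty, tz], "twist": [rx, ry, rz]}, ...]. A call has 1 to 12 rows; each row shifts and turns the commanded pose from where the row before left it, along the tool's axes as they then stand; what a row does not reach is not made up. A row lasts 1/8 s, in which the tool goes at most 62.5 mm and 10.7 degrees, less where a joint would pass 70% of its speed; a pose out of reach is approached as far as the arm can. A call is refused whole if a number of a shift passes 62.5 or a number of a turn 0.188, either way. A call with a gripper value outside its range is refused whole. The fingers move at their own pace and stop on an object; FORCE is the grip in N (left out, the last holds). Time passes only in rows, so rows that do not move let the fingers close. It gives the time, the measured TCP pose, the force, the opening and the grip force at its end, in the units of the state.
- bot.get_obs(): the state, without advancing time (a new reading comes with each control period).
- bot.camera(name): name is "side" or "top"; returns the picture (480x640x3 uint8, red, green, blue); there is no depth.
- bot.calibration(name): a dict with "vfov" (degrees; the focal length in pixels is half the picture's height over the tangent of half this angle, whatever the lens; pixels are square), "cx", "cy" (the principal point, pixels), "camera_from_world" (4x4, takes a point from world to camera coordinates). Camera axes: x right, y down, z forward; pixel columns grow to the right and rows downward; lengths in m; the calibration is good to about 2 mm. A picture is of the moment at which its call begins. calibration takes no time and is no camera call.
- bot.job_done(): hands the job in; it is judged then, once.
The state is a dict: "time": time; "q": joint angles; "qd": joint speeds; "joint_efforts": joint torques, N m; "ee_pos": TCP position; "tcp_rot": TCP orientation; "wrist_force": force on the tool from outside, world axes, zero at the start; "torque": the same for the moment, N m; "opening": finger opening in m; "grasp_force": force on a finger pad.
Only numpy, scipy, OpenCV 4.12 (cv2) and the standard library are available. Lean on these libraries where they do the work, as an engineer would, in place of code of your own. Each camera call takes 0.05 s, during which the arm holds its last target. There are 200 camera calls.

### The job

Two of the three cassette slots on the shaker have gone bad: one jaw is slack and one is seized, and all look alike. Take the orange-handled gauge blade out of its blue stand and check the slots in turn, from the robot's right to its left, by sliding the blade gently down into each to feel its drag, never forcing a jaw that will not open; then leave the blade standing fully home in the one slot whose jaw opens and drags firmly on it. Leave the jar, the pen and the tube box where they are.

Things in the scene. Friction and masses are not known exactly. Their poses are not given: they have to be found in the camera images.
- gauge: Loose gauge, 65 to 105 g: flat steel blade 24 (x) x 5 (y) mm, reaching 68 mm down from an orange plastic handle of 30 (x) x 14 (y) x 45 mm (68 to 113 mm above the blade's lower end). Origin: centre of the lower end; z up along the blade, y the thin direction. Grasp the handle across y, about 92 mm above the origin.
- stand: Fixed blue block 70 x 70 x 60 mm; the gauge stands in it upright, blade down, in a loose slot (floor 10 mm above the table). Origin: centre of the underside, z up. The gauge's axes start parallel to the stand's.
- shaker: Fixed bench shaker, yaw up to 17 degrees. At its front (-x) an aluminium clamp block 70 (x) x 250 (y) mm, top 85 mm above the table, with three slots in its top in a row along y, 70 mm apart; behind it (+x) a lower grey and blue console with red display. Origin: on the table under the middle slot; z up. Only feel tells which slot is sound, slack or seized; it changes every time.
- slot_a (a point): Mouth of the slot on the robot's right, y = -70 mm of the shaker, at the block's top, on the blade's centre line; axes as the shaker's. All slots: 36 mm long (x), solid floor 60 mm below the mouth; a blade that is home stands on it, its handle 8 mm above the block. Steel fixed jaw 5 mm to the -y side with a sloped lip; brass jaw on the +y side, gap 3 mm at rest, with a 14 degree ramp at its top.
- slot_b (a point): Mouth of the middle slot, at y = 0 of the shaker; otherwise as slot_a. Feel, in every slot: a centred blade meets the brass ramp 5 to 15 mm below the mouth and has passed it 29 mm below. A sound jaw gives way there, needing up to 20 N downward, and then drags with 4 to 17 N all the way down, so the blade must be pushed home (it presses sideways with 11 to 12 N).
- slot_c (a point): Mouth of the slot on the robot's left, y = +70 mm of the shaker; otherwise as slot_a. Feel, in every slot: the slack jaw gives way and drags with under 2 N. The seized jaw does not move: the blade wedges on its ramp, less than 28 mm below the mouth; pressing there until more than 45 N act between blade and shaker is forcing it.
- jar: Bystander: loose small white jar with a green cap, 56 mm across, 65 mm high. Origin: centre of its underside.
- pen: Bystander: loose black marker pen, 135 mm long (x), 11 mm thick. Origin: centre of its underside.
- tube_box: Bystander: loose blue tube box with a clear lid, 85 x 120 x 44 mm. Origin: centre of its underside.
Things that resemble listed ones, but are neither listed nor needed, are in the scene too. Leave any turquoise look-alike of the gauge alone. Leave any red look-alike of the stand alone.

How it is judged (in metres and radians):
On the way, in this order (a step that is already met when the one before it is completed fails the run):
1. the gauge is lifted clear of its stand (z of gauge in the frame of stand above 0.07 m), for 0.1 s.
2. the blade's lower end has been slid at least 8 mm into slot_a (the one on the robot's right) (z of gauge in the frame of slot_a below -0.008 m and horizontal distance between gauge and slot_a below 0.01 m), for 0.05 s.
3. the blade's lower end has been slid at least 8 mm into slot_b (the middle one) (z of gauge in the frame of slot_b below -0.008 m and horizontal distance between gauge and slot_b below 0.01 m), for 0.05 s.
4. the blade's lower end has been slid at least 8 mm into slot_c (the one on the robot's left) (z of gauge in the frame of slot_c below -0.008 m and horizontal distance between gauge and slot_c below 0.01 m), for 0.05 s.
At the end, for the whole second after the job is handed in: The gauge stands upright (within 8 degrees), released and still, its lower end within 4 mm of the floor of the slot whose jaw opens and grips it: the jaw presses it against the shaker with 4 to 30 N (the slack jaw presses with about 1 N) (z of gauge in the frame of shaker between 0.02 and 0.029 m and x of gauge in the frame of shaker between -0.015 and 0.015 m and y of gauge in the frame of shaker between -0.09 and 0.09 m and angle between gauge's own z axis and vertical below 0.15 rad and contact force between gauge and shaker between 4 and 30 N and linear speed of gauge below 0.02 m/s); the robot touches nothing.
It fails at once if the gauge is forced: more than 45 N between the gauge and the shaker (contact force between gauge and shaker above 45 N).
It fails at once if the jar, the pen or the tube box is displaced by more than 20 mm (distance of any of jar, pen, tube_box from where it was at the start of the episode above 0.02 m).
It also fails if it takes over 54 s, if anything falls off the work surface, if the arm or the gripper's body presses on something with over 40 N, if the wrist force passes 120 N, or if a joint passes its speed limit or range.

## Working session

There is one attempt and no reset: what is moved stays moved. The work goes in short steps, Python scripts to look and compute and a shell command to move; the robot and the scene stay as the last step left them, time stands still between calls to the robot, and variables do not carry over. Pictures are saved under pics/ and viewed, at most 10 in all, crops included, and the job is handed in when it is done.

```bash
ls; mkdir -p pics; python3 - <<'E'
from workcell import bot
import cv2,numpy as np,json
for n in("side","top"):
    im=bot.camera(n); cv2.imwrite(f"pics/{n}0.png",im[:,:,::-1]); c=bot.calibration(n); print(n,c)
print(bot.get_obs())
E
```

```text
pics
side {'vfov': 56.641046038442056, 'cx': 322.68370357405223, 'cy': 244.6311934087797, 'camera_from_world': array([[ 0.78546438, -0.61865275,  0.01773381, -0.33081038],
       [-0.41896053, -0.55258115, -0.72050409,  0.3419376 ],
       [ 0.45554121,  0.55850053, -0.69322389,  0.51419322],
       [ 0.        ,  0.        ,  0.        ,  1.        ]])}
top {'vfov': 53.7717043355026, 'cx': 320.486814688612, 'cy': 238.6972346559172, 'camera_from_world': array([[ 0.02411625, -0.99967306,  0.00849607,  0.09354856],
       [-0.99495043, -0.02482882, -0.09724801,  0.50052463],
       [ 0.09742717, -0.00610791, -0.99522391,  0.894704  ],
       [ 0.        ,  0.        ,  0.        ,  1.        ]])}
{'time': 0.1, 'q': array([7.33953920e+01, 5.00904493e+00, 1.00392798e+01, 9.50977367e+01,
       8.80637161e-05, 9.00006456e+01]), 'qd': array([ 1.25956601e-01,  3.95270849e-05,  5.85461261e-02, -6.54081643e-02,
       -5.52618649e-02, -9.95369004e-03]), 'joint_efforts': array([ 2.05698285e-05, -5.21558225e+01,  4.65655160e+01,  1.60503091e-02,
       -6.77208664e-05,  9.75793654e-06]), 'ee_pos': array([0.15711656, 0.52688378, 0.23064599]), 'tcp_rot': array([-1.79932498e+02, -8.73030727e-05,  1.63394746e+02]), 'wrist_force': array([ 0.29004551, -0.09270987,  0.51294907]), 'torque': array([ 0.00930873, -0.04973089, -0.00338699]), 'grasp_force': 0.0, 'opening': 0.08514059559544088}
```

View pics/side0.png

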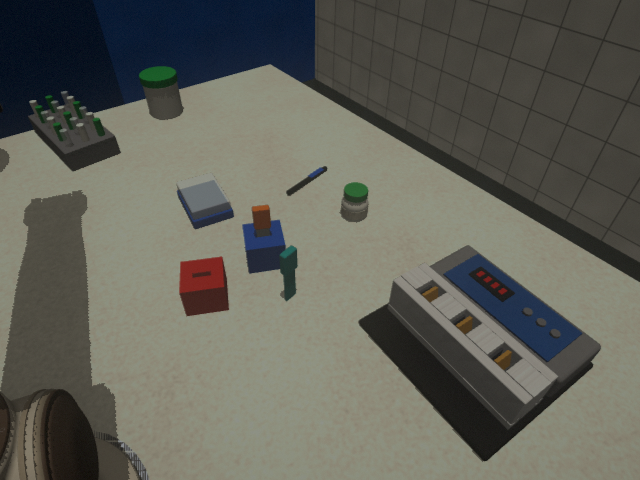

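View pics/top0.png

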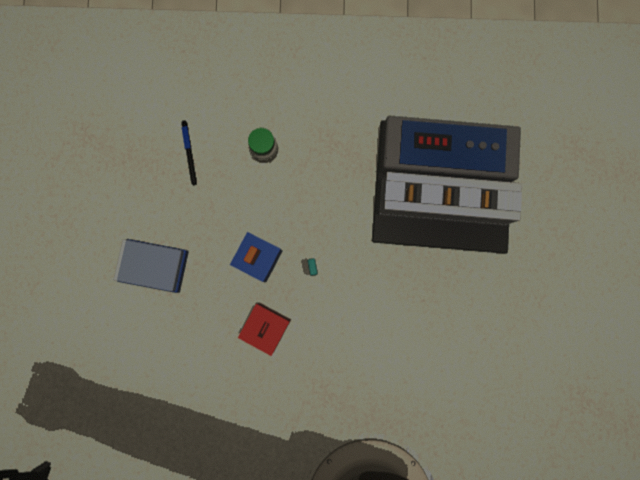

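Candidates for the gauge: orange handle at top (251,255) / side (262,220), and a turquoise look-alike at top (311,267) / side (289,270). Candidates for the stand: blue block at top (256,257), and a red look-alike at top (265,328). I choose orange in blue. The slots are at top (412,193), (451,196) and (488,199); slot_a is the rightmost.

```bash
cat > h.py <<'E'
from workcell import bot
import cv2,numpy as np
def cam(n):
    c=bot.calibration(n); return 240/np.tan(np.radians(c["vfov"]/2)),c["cx"],c["cy"],np.array(c["camera_from_world"])
def ray(n,u,v):
    f,cx,cy,T=cam(n); d=T[:3,:3].T@np.array([(u-cx)/f,(v-cy)/f,1]); return -T[:3,:3].T@T[:3,3],d
def onz(n,u,v,z):
    o,d=ray(n,u,v); return o+d*(z-o[2])/d[2]
def proj(n,p):
    f,cx,cy,T=cam(n); q=T[:3,:3]@np.asarray(p)+T[:3,3]; return f*q[:2]/q[2]+[cx,cy]
def blobs(im,lo,hi,amin=15):
    m=cv2.inRange(cv2.cvtColor(im,cv2.COLOR_RGB2HSV),lo,hi)
    cs,_=cv2.findContours(m,cv2.RETR_EXTERNAL,cv2.CHAIN_APPROX_NONE)
    return [c for c in cs if cv2.contourArea(c)>=amin]
E
python3 - <<'E'
from h import *
np.set_printoptions(precision=4,suppress=True)
ims={n:cv2.imread(f"pics/{n}0.png")[:,:,::-1].copy() for n in("side","top")}
for n in ims:
    for nm,lo,hi in(("orange",(5,120,60),(25,255,255)),("blue",(105,120,40),(125,255,255))):
        for c in blobs(ims[n],lo,hi):
            r=cv2.minAreaRect(c); print(n,nm,cv2.contourArea(c),np.round(r[0],1),np.round(r[1],1),round(r[2],1), "z.06",onz(n,*r[0],.06)[:2],"z.085",onz(n,*r[0],.085)[:2],"z.123",onz(n,*r[0],.123)[:2])
t=cv2.resize(ims["top"][165:230,375:530],None,fx=5,fy=5,interpolation=cv2.INTER_CUBIC)
s=cv2.resize(ims["top"][228:288,225:325],None,fx=4,fy=4,interpolation=cv2.INTER_CUBIC)
o=np.zeros((325+240,775,3),np.uint8);o[:325]=t;o[325:,:400]=s
s2=cv2.resize(ims["side"][195:280,235:305],None,fx=2.8,fy=2.8);o[325:325+s2.shape[0],420:420+s2.shape[1]]=s2
cv2.imwrite("pics/crop1.png",o[:,:,::-1])
s=cv2.resize(ims["side"][240:435,380:600],None,fx=3,fy=3,interpolation=cv2.INTER_CUBIC)
cv2.imwrite("pics/crop2.png",s[:,:,::-1])
E
```

```text
side orange 174.5 [505.  358.5] [13.4 17.7] 45.0 z.06 [ 0.5913 -0.1995] z.085 [ 0.5721 -0.2042] z.123 [ 0.5428 -0.2114]
side orange 151.5 [466.2 324.4] [12.3 16.7] 51.3 z.06 [ 0.5947 -0.128 ] z.085 [ 0.5753 -0.136 ] z.123 [ 0.5458 -0.1481]
side orange 422.5 [203.9 301.1] [23.1 44.8] 81.4 z.06 [0.303  0.1514] z.085 [0.2969 0.1307] z.123 [0.2876 0.0993]
side orange 131.5 [431.7 293.7] [10.8 16.4] 56.3 z.06 [ 0.5984 -0.0557] z.085 [ 0.5789 -0.0669] z.123 [ 0.5491 -0.084 ]
side orange 332.5 [261.1 216.7] [23.  16.7] 83.7 z.06 [0.4838 0.2697] z.085 [0.4694 0.2436] z.123 [0.4476 0.2039]
side blue 5207.5 [512.4 303.7] [142.9  43.5] 39.8 z.06 [ 0.6848 -0.1472] z.085 [ 0.6613 -0.1543] z.123 [ 0.6256 -0.1651]
side blue 662.5 [263.3 234.7] [25.7 38.6] 81.9 z.06 [0.4597 0.2247] z.085 [0.4465 0.2007] z.123 [0.4263 0.1641]
side blue 44.5 [201.4 211.3] [55.9 23.4] 16.8 z.06 [0.4014 0.3516] z.085 [0.3908 0.3218] z.123 [0.3747 0.2765]
side blue 33.5 [315.8 172.3] [ 3.1 15.5] 56.3 z.06 [0.6558 0.3232] z.085 [0.6336 0.2947] z.123 [0.5999 0.2514]
side blue 15919.5 [203.5  51.5] [103. 221.] 90.0 z.06 [0.
[... 268 characters left out ...]
 [ 0.5654 -0.1823]
top orange 58.0 [448. 196.] [ 5.1 16.2] 4.8 z.06 [ 0.5815 -0.1324] z.085 [ 0.5766 -0.1254] z.123 [ 0.5691 -0.1149]
top orange 59.5 [410.5 193. ] [16.  5.] 90.0 z.06 [ 0.5853 -0.0615] z.085 [ 0.5803 -0.0566] z.123 [ 0.5726 -0.0491]
top blue 44.5 [180.6 270.7] [ 3.3 42. ] 11.3 z.06 [0.4287 0.363 ] z.085 [0.4281 0.3559] z.123 [0.4272 0.345 ]
top blue 1286.0 [254.9 256.7] [37.1 36.2] 26.6 z.06 [0.458  0.2269] z.085 [0.4566 0.2236] z.123 [0.4544 0.2186]
top blue 92.5 [185.8 137. ] [22.5  5.2] 81.3 z.06 [0.6823 0.3666] z.085 [0.6745 0.3593] z.123 [0.6627 0.3483]
top blue 4246.5 [453.2 146.1] [105.3  42.3] 4.8 z.06 [ 0.6782 -0.1424] z.085 [ 0.6705 -0.1352] z.123 [ 0.6588 -0.1242]
```

View pics/crop1.png

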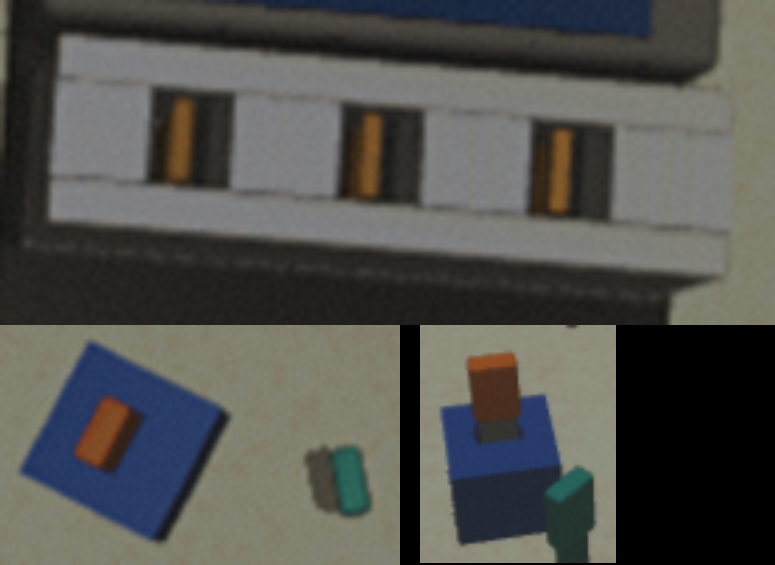

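View pics/crop2.png

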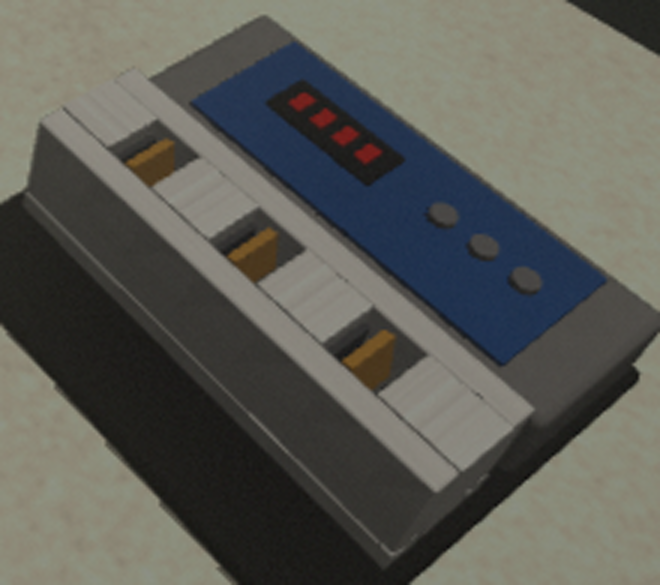

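```bash
python3 - <<'E'
from h import *
np.set_printoptions(precision=4,suppress=True)
def show(nm,n,pts,z):
    P=np.array([onz(n,*p,z)[:2] for p in pts]); print(nm,n,"centre",P.mean(0),"edges",[ (round(1e3*np.linalg.norm(d),1),round(np.degrees(np.arctan2(d[1],d[0])),1)) for d in np.roll(P,-1,0)-P])
t=lambda L:[(x/5+375,y/5+165) for x,y in L]
s=lambda L:[(x/4+225,(y-325)/4+228) for x,y in L]
k=lambda L:[(x/3+380,y/3+240) for x,y in L]
show("block","top",t([(60,35),(730,92),(725,275),(50,220)]),.085)
show("block","side",k([(130,68),(533,410),(457,489),(42,120)]),.085)
for nm,L in(("c",[(152,88),(233,95),(230,188),(150,182)]),("b",[(343,103),(423,110),(419,205),(341,197)]),("a",[(533,120),(612,126),(608,220),(531,214)])): show(nm,"top",t(L),.085)
for nm,L in(("c",[(152,122),(196,158),(155,190),(108,149)]),("b",[(256,207),(300,246),(262,285),(213,239)]),("a",[(371,307),(421,349),(384,390),(331,346)])): show(nm,"side",k(L),.085)
show("stand","top",s([(90,342),(224,413),(158,538),(22,470)]),.06)
show("handle","top",s([(107,397),(133,410),(102,470),(77,457)]),.123)
s2=lambda L:[(x/2.8+235-150,(y-325)/2.8+195) for x,y in L]
show("handle","side",[( (x-420)/2.8+235,(y-325)/2.8+195) for x,y in[(470,358),(514,352),(517,364),(468,370)]],.123)
show("stand","side",[( (x-420)/2.8+235,(y-325)/2.8+195) for x,y in[(441,409),(547,396),(560,464),(456,478)]],.06)
print("turq",onz("top",312,266,.1))
E
```

```text
block top centre [ 0.5767 -0.1351] edges [(np.float64(247.3), np.float64(-93.5)), (np.float64(68.1), np.float64(177.5)), (np.float64(247.2), np.float64(86.8)), (np.float64(68.9), np.float64(-2.4))]
block side centre [ 0.58   -0.1381] edges [(np.float64(249.5), np.float64(-93.2)), (np.float64(58.8), np.float64(-179.6)), (np.float64(251.8), np.float64(88.3)), (np.float64(65.2), np.float64(-1.9))]
c top centre [ 0.5811 -0.0617] edges [(np.float64(29.8), np.float64(-93.5)), (np.float64(34.6), np.float64(178.4)), (np.float64(29.3), np.float64(87.1)), (np.float64(35.0), np.float64(-0.8))]
b top centre [ 0.5771 -0.1315] edges [(np.float64(29.5), np.float64(-93.6)), (np.float64(35.4), np.float64(177.4)), (np.float64(28.7), np.float64(85.5)), (np.float64(35.0), np.float64(-1.3))]
a top centre [ 0.5729 -0.2011] edges [(np.float64(29.1), np.float64(-92.9)), (np.float64(35.0), np.float64(176.9)), (np.float64(28.3), np.float64(87.0)), (np.float64(34.9), np.float64(-1.7))]
c side centre [ 0.5814 -0.0631] edges [(np.float64(30.4), np.float64(-91.1)), (np.float64(32.6), np.float64(-177.8)), (np.floa
[... 570 characters left out ...]
)), (np.float64(70.6), np.float64(65.0)), (np.float64(67.0), np.float64(-25.7))]
handle top centre [0.457  0.2251] edges [(np.float64(12.6), np.float64(-115.1)), (np.float64(28.9), np.float64(154.7)), (np.float64(12.2), np.float64(64.1)), (np.float64(28.8), np.float64(-24.4))]
handle side centre [0.4598 0.224 ] edges [(np.float64(27.2), np.float64(-24.5)), (np.float64(11.9), np.float64(-114.4)), (np.float64(29.8), np.float64(154.1)), (np.float64(11.5), np.float64(52.2))]
stand side centre [0.4609 0.2243] edges [(np.float64(70.6), np.float64(-26.3)), (np.float64(66.8), np.float64(-117.3)), (np.float64(65.5), np.float64(153.9)), (np.float64(67.2), np.float64(67.1))]
turq [0.4417 0.1201 0.1   ]
```

The close crop shows the orange handle seated centred in the blue stand (top 251,255), about 100 mm from the turquoise one. Gauge is near (0.458, 0.225) with yaw −25.5°. Slot_b is near (0.578, −0.1365) with shaker yaw −3.2°. Sizes agree with the given ones (70 mm, 250 mm, 36 mm).

```bash
python3 -m crank '[{"gripper":85,"travel":[-47,-25.5,5],"twist":[0,0,0]},{"gripper":85,"travel":[-47,-25.5,5],"twist":[0,0,0]},{"gripper":85,"travel":[-47,-25.5,5],"twist":[0,0,0]},{"gripper":85,"travel":[-47,-25.5,5],"twist":[0,0,0]},{"gripper":60,"travel":[-47,-25.5,5],"twist":[0,0,0]},{"gripper":50,"travel":[-47,-25.5,5],"twist":[0,0,0]},{"gripper":50,"travel":[-47,-25.5,5],"twist":[0,0,0]},{"gripper":50,"travel":[-47,-25.5,5],"twist":[0,0,0]},{"gripper":50,"travel":[0,0,0],"twist":[0,0,0.183]},{"gripper":50,"travel":[0,0,0],"twist":[0,0,0.183]},{"gripper":50,"travel":[0,0,0],"twist":[0,0,0.183]},{"gripper":50,"travel":[0,0,0],"twist":[0,0,0.183]}]' 50
python3 -m crank '[{"gripper":50,"travel":[0,0,0],"twist":[0,0,0.183]},{"gripper":50,"travel":[0,0,0],"twist":[0,0,0.183]},{"gripper":50,"travel":[0,0,0],"twist":[0,0,0.183]},{"gripper":50,"travel":[0,0,0],"twist":[0,0,0.183]},{"gripper":50,"travel":[0,0,0],"twist":[0,0,0.183]},{"gripper":50,"travel":[0,0,0],"twist":[0,0,0.183]},{"gripper":50,"travel":[0,0,0],"twist":[0,0,0.183]},{"gripper":50,"travel":[0,0,0],"twist":[0,0,0.183]},{"gripper":50,"travel":[0,0,0],"twist":[0,0,0.183]},{"gripper":50,"travel":[0,0,0],"twist":[0,0,0.183]},{"gripper":50,"travel":[0,0,0],"twist":[0,0,0.183]}]' 50
```

```text
time: 1.6
ee_pos: [0.4591, 0.224, 0.1909]
tcp_rot: [-180.0, -0.0, 121.1]
wrist_force: [0.4, -0.2, 0.3]
opening: 0.0502
grasp_force: 0.0
time: 2.98
ee_pos: [0.4853, 0.1364, 0.1909]
tcp_rot: [-176.0, 0.5, 13.5]
wrist_force: [0.8, -0.0, 0.6]
opening: 0.0502
grasp_force: 0.0
```

```bash
python3 -c "
from workcell import bot
o=bot.get_obs();print(o['q'],o['qd'],o['ee_pos'],o['tcp_rot'],o['time'])"
```

```text
[ 13.45988768  -1.51023044  -1.13014624  90.88256873   3.97135877
 179.93944371] [-5.37482493e+01 -1.57466600e+00 -1.99792501e+00  2.99398085e+00
  1.62116623e+01  3.11114296e-02] [0.48528828 0.13644408 0.19089565] [-176.02811363    0.49829026   13.52030085] 2.975
```

The last joint hit +180 (ψ = q1+180−q6), so I need the other half turn: ψ = 154.5°. Going back.

```bash
python3 -m crank '[{"gripper":50,"travel":[0,0,0],"twist":[0,0,-0.1]},{"gripper":50,"travel":[0,0,0],"twist":[-0.0695,0,0]}]'
python3 -c "
from workcell import bot
o=bot.get_obs();print(o['q'],o['qd'],o['ee_pos'],o['tcp_rot'],o['time'])"
```

```text
time: 3.22
ee_pos: [0.4855, 0.1351, 0.1908]
tcp_rot: [179.9, 0.1, 19.2]
wrist_force: [0.3, -0.5, -0.1]
opening: 0.05
grasp_force: 0.0
[ 1.56246371e+01 -1.85839689e+00 -1.40077842e+00  9.05749475e+01
 -1.25728260e-01  1.76426386e+02] [ 20.00481297  -2.89301023  -2.14576926  -2.6210047  -32.86786637
  20.97795718] [0.48553673 0.13513998 0.19082306] [1.79881829e+02 1.24937638e-01 1.91982509e+01] 3.225
```

```bash
python3 -m crank '[{"gripper":50,"travel":[0,0,0],"twist":[0,0,-0.182]},{"gripper":50,"travel":[0,0,0],"twist":[0,0,-0.182]},{"gripper":50,"travel":[0,0,0],"twist":[0,0,-0.182]},{"gripper":50,"travel":[0,0,0],"twist":[0,0,-0.182]},{"gripper":50,"travel":[0,0,0],"twist":[0,0,-0.182]},{"gripper":50,"travel":[0,0,0],"twist":[0,0,-0.182]},{"gripper":50,"travel":[0,0,0],"twist":[0,0,-0.182]},{"gripper":50,"travel":[0,0,0],"twist":[0,0,-0.182]},{"gripper":50,"travel":[0,0,0],"twist":[0,0,-0.182]},{"gripper":50,"travel":[0,0,0],"twist":[0,0,-0.182]},{"gripper":50,"travel":[0,0,0],"twist":[0,0,-0.182]},{"gripper":50,"travel":[0,0,0],"twist":[0,0,-0.182]}]'
python3 -m crank '[{"gripper":50,"travel":[0,0,0],"twist":[0,0,-0.178]},{"gripper":50,"travel":[31,34,0],"twist":[0,0,0]},{"gripper":50,"travel":[31,34,0],"twist":[0,0,0]},{"gripper":50,"travel":[0,0,0],"twist":[0,0,0]}]'
```

```text
time: 4.72
ee_pos: [0.485, 0.1367, 0.1909]
tcp_rot: [-179.9, -0.0, 144.8]
wrist_force: [-0.7, 0.6, 0.2]
opening: 0.0499
grasp_force: 0.0
time: 5.22
ee_pos: [0.4574, 0.2268, 0.1908]
tcp_rot: [-179.9, -0.1, 154.8]
wrist_force: [0.5, -0.9, 0.3]
opening: 0.05
grasp_force: 0.0
```

```bash
python3 -m crank '[{"gripper":50,"travel":[-1.8,-1.6,36],"twist":[0,0,0]},{"gripper":50,"travel":[0,0,36],"twist":[0,0,0]},{"gripper":50,"travel":[0,0,24],"twist":[0,0,0]},{"gripper":50,"travel":[0,0,12],"twist":[0,0,0]},{"gripper":5,"travel":[0,0,0],"twist":[0,0,0]},{"gripper":5,"travel":[0,0,0],"twist":[0,0,0]},{"gripper":5,"travel":[0,0,0],"twist":[0,0,0]},{"gripper":5,"travel":[0,0,0],"twist":[0,0,0]},{"gripper":5,"travel":[0,0,0],"twist":[0,0,0]}]' 60
```

```text
time: 6.35
ee_pos: [0.4601, 0.2233, 0.0845]
tcp_rot: [179.9, 0.1, 154.7]
wrist_force: [3.0, 4.6, 3.1]
opening: 0.0132
grasp_force: 59.7
```

```bash
python3 -m crank '[{"gripper":5,"travel":[0,0,-20],"twist":[0,0,0]},{"gripper":5,"travel":[0,0,-55],"twist":[0,0,0]},{"gripper":5,"travel":[0,0,-50],"twist":[0,0,0]},{"gripper":5,"travel":[0,0,-10],"twist":[0,0,-0.129]},{"gripper":5,"travel":[0,0,0],"twist":[0,0,-0.129]},{"gripper":5,"travel":[0,0,0],"twist":[0,0,-0.129]}]'
python3 -m crank '[{"gripper":5,"travel":[-17.3,-52.9,0],"twist":[0,0,0]},{"gripper":5,"travel":[-17.3,-52.9,0],"twist":[0,0,0]},{"gripper":5,"travel":[-17.3,-52.9,0],"twist":[0,0,0]},{"gripper":5,"travel":[-17.3,-52.9,0],"twist":[0,0,0]},{"gripper":5,"travel":[-17.3,-52.9,0],"twist":[0,0,0]},{"gripper":5,"travel":[-17.3,-52.9,0],"twist":[0,0,0]},{"gripper":5,"travel":[-17.3,-52.9,0],"twist":[0,0,0]},{"gripper":5,"travel":[-17.3,-52.9,0],"twist":[0,0,0]},{"gripper":5,"travel":[0,0,0],"twist":[0,0,0]},{"gripper":5,"travel":[0,0,0],"twist":[0,0,0]}]'
```

```text
time: 7.1
ee_pos: [0.4591, 0.2223, 0.2185]
tcp_rot: [-179.9, -0.1, 177.1]
wrist_force: [-1.1, -0.2, -1.2]
opening: 0.0136
grasp_force: 59.8
time: 8.35
ee_pos: [0.5735, -0.2077, 0.2184]
tcp_rot: [-179.9, -0.1, 176.8]
wrist_force: [0.7, 0.5, -0.9]
opening: 0.0135
grasp_force: 59.9
```

```bash
python3 -m crank '[{"gripper":5,"travel":[-0.8,1.2,25],"twist":[0,0,0]},{"gripper":5,"travel":[0,0,25],"twist":[0,0,0]},{"gripper":5,"travel":[0,0,0],"twist":[0,0,0]},{"gripper":5,"travel":[0,0,0],"twist":[0,0,0]}]'
python3 - <<'E'
from h import *
a=bot.camera("side");b=bot.camera("top")
s=cv2.resize(a[220:430,370:600],None,fx=2.6,fy=2.6,interpolation=cv2.INTER_CUBIC)
cv2.imwrite("pics/c3.png",s[:,:,::-1])
E
```

```text
time: 8.85
ee_pos: [0.575, -0.2058, 0.1701]
tcp_rot: [-179.9, 0.0, 176.9]
wrist_force: [0.4, -0.3, -0.5]
opening: 0.0133
grasp_force: 59.8
```

View pics/c3.png

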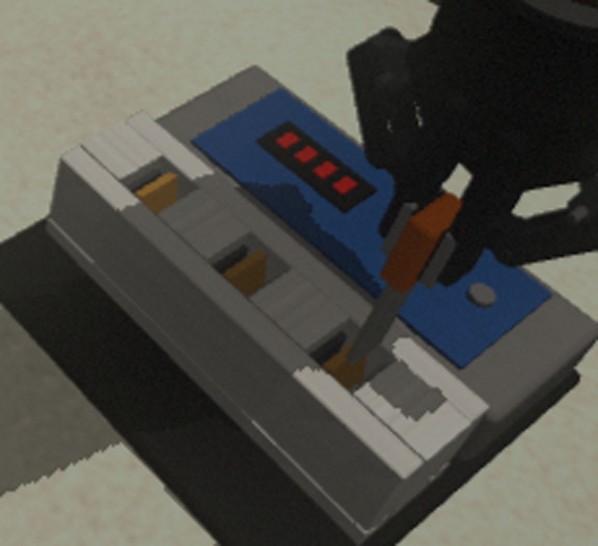

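The blade hangs just over the right slot, its lower end at crop ≈(355,355) and beside the brass jaw. I'll check this against the projected positions.

```bash
python3 - <<'E'
from h import *
def P(dx,dy,z,o=(.575,-.2058)):
    c,s=np.cos(np.radians(-3.2)),np.sin(np.radians(-3.2)); return (o[0]+c*dx-s*dy,o[1]+s*dx+c*dy,z)
k=lambda p:np.round((proj("side",p)-[370,220])*2.6,0)
for nm,p in(("end-x",P(-.012,0,.0956)),("end+x",P(.012,0,.0956)),("handle bottom",P(0,0,.1636)),("handle top",P(0,0,.2086)),("slot a mouth",P(0,0,.085,(.5744,-.2065))),("block corner",P(-.035,-.125,.085,(.5783,-.1366))),("corner2",P(.035,.125,.085,(.5783,-.1366)))):print(nm,k(p))
a=bot.camera("side")[330:380,480:540]; cv2.imwrite("pics/c4.png",cv2.resize(a,None,fx=10,fy=10,interpolation=cv2.INTER_CUBIC)[:,:,::-1])
E
```

```text
end-x [348. 360.]
end+x [378. 337.]
handle bottom [408. 269.]
handle top [441. 209.]
slot a mouth [357. 361.]
block corner [404. 480.]
corner2 [141. 109.]
```

View pics/c4.png

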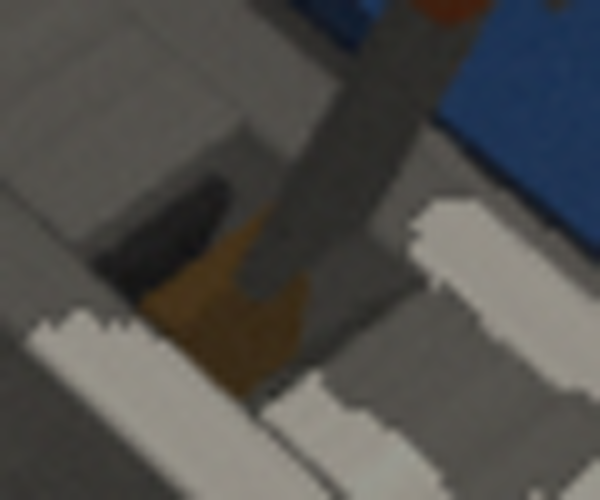

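Blade and block are shifted alike in the picture, about 1.5 px, so they are aligned relative to each other. I'll go down gently with a force guard between the typed moves.

```bash
cat > chk.py <<'E'
# exits 1 when the wrist force passes the limit (a look at the state only)
import sys,numpy as np
from workcell import bot
o=bot.get_obs(); f=o['wrist_force']; print("  t%.2f depth %.1f mm  F %s"%(o['time'],85-(o['ee_pos'][2]-.0745)*1e3,np.round(f,1)), np.round(o['ee_pos'][:2],4))
sys.exit(np.linalg.norm(f)>float(sys.argv[1]))
E
c(){ python3 chk.py 12; }
python3 -m crank '[{"gripper":5,"travel":[0,0,7],"twist":[0,0,0]},{"gripper":5,"travel":[0,0,2],"twist":[0,0,0]}]' >/dev/null; c && 
python3 -m crank '[{"gripper":5,"travel":[0,0,2],"twist":[0,0,0]}]' >/dev/null; c && python3 -m crank '[{"gripper":5,"travel":[0,0,2],"twist":[0,0,0]}]' >/dev/null; c && python3 -m crank '[{"gripper":5,"travel":[0,0,2],"twist":[0,0,0]}]' >/dev/null; c && python3 -m crank '[{"gripper":5,"travel":[0,0,2],"twist":[0,0,0]}]' >/dev/null; c && python3 -m crank '[{"gripper":5,"travel":[0,0,2],"twist":[0,0,0]}]' >/dev/null; c && python3 -m crank '[{"gripper":5,"travel":[0,0,2],"twist":[0,0,0]}]' >/dev/null; c
```

```text
t9.25 depth 0.5 mm  F [-0.5 -0.1 -0.8] [ 0.5746 -0.2065]
  t9.25 depth 0.5 mm  F [-0.5 -0.1 -0.8] [ 0.5746 -0.2065]
  t9.25 depth 0.5 mm  F [-0.5 -0.1 -0.8] [ 0.5746 -0.2065]
  t9.25 depth 0.5 mm  F [-0.5 -0.1 -0.8] [ 0.5746 -0.2065]
  t9.25 depth 0.5 mm  F [-0.5 -0.1 -0.8] [ 0.5746 -0.2065]
  t9.25 depth 0.5 mm  F [-0.5 -0.1 -0.8] [ 0.5746 -0.2065]
  t9.25 depth 0.5 mm  F [-0.5 -0.1 -0.8] [ 0.5746 -0.2065]False
False
False
False
False
False
False
```

```bash
sed -i 's/sys.exit(\(.*\))$/sys.exit(int(\1))/' chk.py
c(){ python3 chk.py 12; }
python3 -m crank '[{"gripper":5,"travel":[0,0,2],"twist":[0,0,0]}]' >/dev/null; c && python3 -m crank '[{"gripper":5,"travel":[0,0,2],"twist":[0,0,0]}]' >/dev/null && c && python3 -m crank '[{"gripper":5,"travel":[0,0,2],"twist":[0,0,0]}]' >/dev/null && c && python3 -m crank '[{"gripper":5,"travel":[0,0,2],"twist":[0,0,0]}]' >/dev/null && c && python3 -m crank '[{"gripper":5,"travel":[0,0,2],"twist":[0,0,0]}]' >/dev/null && c && python3 -m crank '[{"gripper":5,"travel":[0,0,2],"twist":[0,0,0]}]' >/dev/null && c && python3 -m crank '[{"gripper":5,"travel":[0,0,2],"twist":[0,0,0]}]' >/dev/null && c
```

```text
t9.38 depth 2.2 mm  F [-0.3 -0.3 -1.3] [ 0.5747 -0.2065]
  t9.50 depth 4.0 mm  F [-0.5  0.6 -1.4] [ 0.5748 -0.2066]
  t9.62 depth 5.9 mm  F [-0.9  0.1 -0.3] [ 0.5748 -0.2066]
  t9.75 depth 8.0 mm  F [ 0.5  0.2 -0.8] [ 0.5748 -0.2065]
  t9.88 depth 10.0 mm  F [ 0.6  0.3 -0.1] [ 0.5748 -0.2065]
  t10.00 depth 12.0 mm  F [ 0.   0.  -0.9] [ 0.5748 -0.2065]
  t10.12 depth 14.0 mm  F [-0.2 -1.  -0. ] [ 0.5748 -0.2065]
```

Free so far at 14 mm. Continuing through the ramp.

```bash

c(){ python3 chk.py 14; }
python3 -m crank '[{"gripper":5,"travel":[0,0,1.5],"twist":[0,0,0]}]' >/dev/null; c && python3 -m crank '[{"gripper":5,"travel":[0,0,1.5],"twist":[0,0,0]}]' >/dev/null && c && python3 -m crank '[{"gripper":5,"travel":[0,0,1.5],"twist":[0,0,0]}]' >/dev/null && c && python3 -m crank '[{"gripper":5,"travel":[0,0,1.5],"twist":[0,0,0]}]' >/dev/null && c && python3 -m crank '[{"gripper":5,"travel":[0,0,1.5],"twist":[0,0,0]}]' >/dev/null && c && python3 -m crank '[{"gripper":5,"travel":[0,0,1.5],"twist":[0,0,0]}]' >/dev/null && c && python3 -m crank '[{"gripper":5,"travel":[0,0,1.5],"twist":[0,0,0]}]' >/dev/null && c&& python3 -m crank '[{"gripper":5,"travel":[0,0,1.5],"twist":[0,0,0]}]' >/dev/null && c
```

```text
t10.25 depth 15.4 mm  F [ 0.  -1.8  0.8] [ 0.5748 -0.2067]
  t10.38 depth 16.7 mm  F [-0.5 -1.9  1.3] [ 0.5749 -0.2069]
  t10.50 depth 18.0 mm  F [-0.8 -4.   2.6] [ 0.5749 -0.207 ]
  t10.62 depth 19.4 mm  F [ 0.3 -5.3  3.4] [ 0.575  -0.2072]
  t10.75 depth 20.8 mm  F [-0.2 -6.   4.9] [ 0.575  -0.2073]
  t10.88 depth 21.8 mm  F [-0.8 -5.2 11.7] [ 0.5751 -0.2075]
  t11.00 depth 22.6 mm  F [-1.1 -4.8 11.3] [ 0.5753 -0.2075]
  t11.12 depth 23.8 mm  F [-1.3 -4.  11.7] [ 0.5755 -0.2075]
```

```bash

c(){ python3 chk.py 22; }
python3 -m crank '[{"gripper":5,"travel":[0,0,1.5],"twist":[0,0,0]}]' >/dev/null; c && python3 -m crank '[{"gripper":5,"travel":[0,0,1.5],"twist":[0,0,0]}]' >/dev/null && c && python3 -m crank '[{"gripper":5,"travel":[0,0,1.5],"twist":[0,0,0]}]' >/dev/null && c && python3 -m crank '[{"gripper":5,"travel":[0,0,1.5],"twist":[0,0,0]}]' >/dev/null && c && python3 -m crank '[{"gripper":5,"travel":[0,0,1.5],"twist":[0,0,0]}]' >/dev/null && c && python3 -m crank '[{"gripper":5,"travel":[0,0,1.5],"twist":[0,0,0]}]' >/dev/null && c && python3 -m crank '[{"gripper":5,"travel":[0,0,1.5],"twist":[0,0,0]}]' >/dev/null && c&& python3 -m crank '[{"gripper":5,"travel":[0,0,1.5],"twist":[0,0,0]}]' >/dev/null && c
```

```text
t11.25 depth 25.2 mm  F [-1.5 -5.1 11.5] [ 0.5756 -0.2075]
  t11.38 depth 26.6 mm  F [-1.  -4.7 12.5] [ 0.5757 -0.2075]
  t11.50 depth 28.1 mm  F [-0.3 -4.8 13.6] [ 0.5757 -0.2075]
  t11.62 depth 30.0 mm  F [ 0.1 -5.2  8.1] [ 0.5756 -0.2075]
  t11.75 depth 31.8 mm  F [-0.2 -6.   8.9] [ 0.5755 -0.2075]
  t11.88 depth 33.4 mm  F [-0.2 -6.4  8.6] [ 0.5754 -0.2075]
  t12.00 depth 34.9 mm  F [-0.3 -5.1  8.1] [ 0.5754 -0.2075]
  t12.12 depth 36.4 mm  F [ 0.1 -6.   7.1] [ 0.5754 -0.2075]
```

Slot_a gives way at 12–14 N, then drags steadily at about 8 N beyond 29 mm: it is the sound one. Withdrawing to check b and c as required.

```bash
python3 -m crank '[{"gripper":5,"travel":[0,0,-5],"twist":[0,0,0]},{"gripper":5,"travel":[0,0,-10],"twist":[0,0,0]},{"gripper":5,"travel":[0,0,-12],"twist":[0,0,0]},{"gripper":5,"travel":[0,0,-12],"twist":[0,0,0]},{"gripper":5,"travel":[0,0,-9],"twist":[0,0,0]},{"gripper":5,"travel":[0,35,0],"twist":[0,0,0]},{"gripper":5,"travel":[0,36,0],"twist":[0,0,0]},{"gripper":5,"travel":[0,0,0],"twist":[0,0,0]},{"gripper":5,"travel":[0,0,0],"twist":[0,0,0]}]'; python3 chk.py 9
```

```text
time: 13.25
ee_pos: [0.5788, -0.1356, 0.1698]
tcp_rot: [-179.9, -0.0, 176.8]
wrist_force: [-0.2, -0.8, -1.8]
opening: 0.0131
grasp_force: 59.9
  t13.25 depth -10.3 mm  F [-0.2 -0.8 -1.8] [ 0.5788 -0.1356]
```

```bash

c(){ python3 chk.py 12; }
python3 -m crank '[{"gripper":5,"travel":[0,-1,8],"twist":[0,0,0]},{"gripper":5,"travel":[0,0,2],"twist":[0,0,0]}]' >/dev/null; c && python3 -m crank '[{"gripper":5,"travel":[0,0,2],"twist":[0,0,0]}]' >/dev/null && c && python3 -m crank '[{"gripper":5,"travel":[0,0,2],"twist":[0,0,0]}]' >/dev/null && c && python3 -m crank '[{"gripper":5,"travel":[0,0,2],"twist":[0,0,0]}]' >/dev/null && c && python3 -m crank '[{"gripper":5,"travel":[0,0,2],"twist":[0,0,0]}]' >/dev/null && c && python3 -m crank '[{"gripper":5,"travel":[0,0,2],"twist":[0,0,0]}]' >/dev/null && c && python3 -m crank '[{"gripper":5,"travel":[0,0,2],"twist":[0,0,0]}]' >/dev/null && c&& python3 -m crank '[{"gripper":5,"travel":[0,0,2],"twist":[0,0,0]}]' >/dev/null && c && python3 -m crank '[{"gripper":5,"travel":[0,0,1.5],"twist":[0,0,0]}]' >/dev/null && c && python3 -m crank '[{"gripper":5,"travel":[0,0,1.5],"twist":[0,0,0]}]' >/dev/null && c && python3 -m crank '[{"gripper":5,"travel":[0,0,1.5],"twist":[0,0,0]}]' >/dev/null && c && python3 -m crank '[{"gripper":5,"travel":[0,0,1.5],"twist":[0,0,0]}]' >/dev/null && c && python3 -m crank '[{"gripper":5,"travel":[0,0,1],"twist":[0,0,0]}]' >/dev/null && c && python3 -m crank '[{"gripper":5,"travel":[0,0,1],"twist":[0,0,0]}]' >/dev/null && c
```

```text
t13.50 depth 1.0 mm  F [-0.2 -0.  -1.6] [ 0.5783 -0.1373]
  t13.62 depth 2.4 mm  F [-0.4 -0.6 -0.8] [ 0.5785 -0.1371]
  t13.75 depth 4.1 mm  F [ 0.1  0.5 -0.9] [ 0.5786 -0.1368]
  t13.88 depth 6.0 mm  F [-0.8  0.6 -1.3] [ 0.5787 -0.1367]
  t14.00 depth 8.0 mm  F [-0.1 -0.3 -1.5] [ 0.5787 -0.1366]
  t14.12 depth 10.0 mm  F [ 0.8 -0.5 -0.6] [ 0.5787 -0.1366]
  t14.25 depth 12.0 mm  F [-0.1 -1.6 -1.2] [ 0.5787 -0.1366]
  t14.38 depth 14.1 mm  F [ 0.4  0.  -1.8] [ 0.5787 -0.1366]
  t14.50 depth 15.5 mm  F [ 0.3 -1.  -0.2] [ 0.5787 -0.1368]
  t14.62 depth 16.9 mm  F [-0.2 -1.9 -1. ] [ 0.5787 -0.1368]
  t14.75 depth 18.5 mm  F [-0.  -0.7 -0.3] [ 0.5787 -0.1367]
  t14.88 depth 19.9 mm  F [-0.5 -0.9 -0.4] [ 0.5787 -0.1367]
  t15.00 depth 21.0 mm  F [ 0.3 -1.3 -0.4] [ 0.5786 -0.1367]
  t15.12 depth 22.0 mm  F [1.  0.2 0. ] [ 0.5787 -0.1367]
```

```bash

c(){ python3 chk.py 12; }
python3 -m crank '[{"gripper":5,"travel":[0,0,1.5],"twist":[0,0,0]}]' >/dev/null && c && python3 -m crank '[{"gripper":5,"travel":[0,0,1.5],"twist":[0,0,0]}]' >/dev/null && c && python3 -m crank '[{"gripper":5,"travel":[0,0,1.5],"twist":[0,0,0]}]' >/dev/null && c && python3 -m crank '[{"gripper":5,"travel":[0,0,1.5],"twist":[0,0,0]}]' >/dev/null && c && python3 -m crank '[{"gripper":5,"travel":[0,0,1.5],"twist":[0,0,0]}]' >/dev/null && c && python3 -m crank '[{"gripper":5,"travel":[0,0,1.5],"twist":[0,0,0]}]' >/dev/null && c
python3 -m crank '[{"gripper":5,"travel":[0,0,-6],"twist":[0,0,0]},{"gripper":5,"travel":[0,0,-12],"twist":[0,0,0]},{"gripper":5,"travel":[0,0,-12],"twist":[0,0,0]},{"gripper":5,"travel":[0,0,-11],"twist":[0,0,0]},{"gripper":5,"travel":[0,35,0],"twist":[0,0,0]},{"gripper":5,"travel":[0,35,0],"twist":[0,0,0]},{"gripper":5,"travel":[0,0,0],"twist":[0,0,0]},{"gripper":5,"travel":[0,0,0],"twist":[0,0,0]}]'; python3 chk.py 9
```

```text
t15.25 depth 23.5 mm  F [-0.1 -0.6 -0.7] [ 0.5787 -0.1367]
  t15.38 depth 25.1 mm  F [-0.3 -0.1 -1.2] [ 0.5787 -0.1367]
  t15.50 depth 26.5 mm  F [ 0.1 -0.7 -0.2] [ 0.5787 -0.1367]
  t15.62 depth 28.1 mm  F [-0.3 -0.6 -0.2] [ 0.5786 -0.1367]
  t15.75 depth 29.6 mm  F [-0.  -0.4 -0.5] [ 0.5786 -0.1367]
  t15.88 depth 31.1 mm  F [-0.1 -0.6 -0.5] [ 0.5786 -0.1367]
time: 16.88
ee_pos: [0.5827, -0.0669, 0.1699]
tcp_rot: [-179.9, -0.0, 176.8]
wrist_force: [0.3, -0.1, -1.2]
opening: 0.013
grasp_force: 59.9
  t16.88 depth -10.4 mm  F [ 0.3 -0.1 -1.2] [ 0.5827 -0.0669]
```

Slot_b is slack, with under 1 N of drag. Now slot_c, which should be seized: gently, with a 9 N limit.

```bash

c(){ python3 chk.py 9; }
python3 -m crank '[{"gripper":5,"travel":[0,0,8],"twist":[0,0,0]},{"gripper":5,"travel":[0,0,2],"twist":[0,0,0]}]' >/dev/null; c && python3 -m crank '[{"gripper":5,"travel":[0,0,2],"twist":[0,0,0]}]' >/dev/null && c && python3 -m crank '[{"gripper":5,"travel":[0,0,2],"twist":[0,0,0]}]' >/dev/null && c && python3 -m crank '[{"gripper":5,"travel":[0,0,2],"twist":[0,0,0]}]' >/dev/null && c && python3 -m crank '[{"gripper":5,"travel":[0,0,2],"twist":[0,0,0]}]' >/dev/null && c && python3 -m crank '[{"gripper":5,"travel":[0,0,2],"twist":[0,0,0]}]' >/dev/null && c && python3 -m crank '[{"gripper":5,"travel":[0,0,2],"twist":[0,0,0]}]' >/dev/null && c&& python3 -m crank '[{"gripper":5,"travel":[0,0,1.5],"twist":[0,0,0]}]' >/dev/null && c && python3 -m crank '[{"gripper":5,"travel":[0,0,1],"twist":[0,0,0]}]' >/dev/null && c && python3 -m crank '[{"gripper":5,"travel":[0,0,1],"twist":[0,0,0]}]' >/dev/null && c && python3 -m crank '[{"gripper":5,"travel":[0,0,1],"twist":[0,0,0]}]' >/dev/null && c && python3 -m crank '[{"gripper":5,"travel":[0,0,1],"twist":[0,0,0]}]' >/dev/null && c && python3 -m crank '[{"gripper":5,"travel":[0,0,1],"twist":[0,0,0]}]' >/dev/null && c && python3 -m crank '[{"gripper":5,"travel":[0,0,1],"twist":[0,0,0]}]' >/dev/null && c
```

```text
t17.12 depth 1.0 mm  F [ 0.6  0.3 -0.9] [ 0.5822 -0.0674]
  t17.25 depth 2.4 mm  F [ 0.3  0.1 -0.8] [ 0.5824 -0.0672]
  t17.38 depth 4.1 mm  F [-0.2  0.6 -0.5] [ 0.5825 -0.067 ]
  t17.50 depth 6.1 mm  F [ 0.3 -0.3 -0.5] [ 0.5826 -0.0668]
  t17.62 depth 8.1 mm  F [ 0.1 -0.2 -0.6] [ 0.5826 -0.0668]
  t17.75 depth 10.1 mm  F [ 0.7 -0.8 -0.9] [ 0.5826 -0.0667]
  t17.88 depth 12.2 mm  F [-0.1 -0.4 -0.6] [ 0.5825 -0.0667]
  t18.00 depth 13.7 mm  F [ 0.   0.1 -1.7] [ 0.5825 -0.0667]
  t18.12 depth 14.6 mm  F [-0.5 -0.2 -1.2] [ 0.5825 -0.0668]
  t18.25 depth 15.5 mm  F [-0.4 -1.4  0.1] [ 0.5826 -0.0669]
  t18.38 depth 16.3 mm  F [-0.6 -1.6  1. ] [ 0.5826 -0.067 ]
  t18.50 depth 17.3 mm  F [-0.7 -2.6  2.4] [ 0.5827 -0.0671]
  t18.62 depth 18.2 mm  F [-0.6 -4.2  2.3] [ 0.5827 -0.0672]
  t18.75 depth 19.2 mm  F [-0.1 -6.5  4.8] [ 0.5827 -0.0673]
```

Slot_c stiffens on its ramp. Since a passed 29 mm with firm drag and b is slack, c is the seized one, and I won't press further. Back to slot_a.

```bash
python3 -m crank '[{"gripper":5,"travel":[0,0,-6],"twist":[0,0,0]},{"gripper":5,"travel":[0,0,-12],"twist":[0,0,0]},{"gripper":5,"travel":[0,0,-12],"twist":[0,0,0]},{"gripper":5,"travel":[0,-45,0],"twist":[0,0,0]},{"gripper":5,"travel":[0,-47,0],"twist":[0,0,0]},{"gripper":5,"travel":[0,-48,0],"twist":[0,0,0]},{"gripper":5,"travel":[0,0,0],"twist":[0,0,0]},{"gripper":5,"travel":[0,0,0],"twist":[0,0,0]}]'; python3 chk.py 9
```

```text
time: 19.75
ee_pos: [0.5749, -0.2062, 0.1706]
tcp_rot: [-180.0, -0.0, 176.8]
wrist_force: [0.3, -0.3, -0.6]
opening: 0.0134
grasp_force: 60.3
  t19.75 depth -11.1 mm  F [ 0.3 -0.3 -0.6] [ 0.5749 -0.2062]
```

```bash

c(){ python3 chk.py 24; }
python3 -m crank '[{"gripper":5,"travel":[0,-1,8],"twist":[0,0,0]},{"gripper":5,"travel":[0,0,2],"twist":[0,0,0]}]' >/dev/null; c && python3 -m crank '[{"gripper":5,"travel":[0,0,3],"twist":[0,0,0]},{"gripper":5,"travel":[0,0,3],"twist":[0,0,0]}]' >/dev/null && c && python3 -m crank '[{"gripper":5,"travel":[0,0,3],"twist":[0,0,0]},{"gripper":5,"travel":[0,0,3],"twist":[0,0,0]}]' >/dev/null && c && python3 -m crank '[{"gripper":5,"travel":[0,0,2],"twist":[0,0,0]},{"gripper":5,"travel":[0,0,2],"twist":[0,0,0]}]' >/dev/null && c && python3 -m crank '[{"gripper":5,"travel":[0,0,1.5],"twist":[0,0,0]},{"gripper":5,"travel":[0,0,1.5],"twist":[0,0,0]}]' >/dev/null && c && python3 -m crank '[{"gripper":5,"travel":[0,0,1.5],"twist":[0,0,0]}]' >/dev/null && c && python3 -m crank '[{"gripper":5,"travel":[0,0,1.5],"twist":[0,0,0]}]' >/dev/null && c&& python3 -m crank '[{"gripper":5,"travel":[0,0,1.5],"twist":[0,0,0]}]' >/dev/null && c && python3 -m crank '[{"gripper":5,"travel":[0,0,1.5],"twist":[0,0,0]}]' >/dev/null && c && python3 -m crank '[{"gripper":5,"travel":[0,0,1.5],"twist":[0,0,0]}]' >/dev/null && c && python3 -m crank '[{"gripper":5,"travel":[0,0,1.5],"twist":[0,0,0]}]' >/dev/null && c && python3 -m crank '[{"gripper":5,"travel":[0,0,1.5],"twist":[0,0,0]}]' >/dev/null && c && python3 -m crank '[{"gripper":5,"travel":[0,0,2],"twist":[0,0,0]},{"gripper":5,"travel":[0,0,2],"twist":[0,0,0]}]' >/dev/null && c && python3 -m crank '[{"gripper":5,"travel":[0,0,2],"twist":[0,0,0]},{"gripper":5,"travel":[0,0,2],"twist":[0,0,0]}]' >/dev/null && c
```

```text
t20.00 depth 0.1 mm  F [-0.3 -0.1 -0.9] [ 0.5746 -0.2065]
  t20.25 depth 5.5 mm  F [ 0.1  0.4 -0.3] [ 0.5748 -0.2072]
  t20.50 depth 11.5 mm  F [-0.3 -0.9 -1. ] [ 0.5747 -0.2075]
  t20.75 depth 15.4 mm  F [-1.  -0.1 -1.3] [ 0.5747 -0.2076]
  t21.00 depth 18.4 mm  F [-0.4  0.1 -1.1] [ 0.5747 -0.2076]
  t21.12 depth 19.7 mm  F [ 0.4 -2.1  1. ] [ 0.5748 -0.2078]
  t21.25 depth 21.0 mm  F [ 0.4 -1.6  4.3] [ 0.5749 -0.2079]
  t21.38 depth 21.7 mm  F [-2.2 -1.6 11. ] [ 0.5751 -0.2079]
  t21.50 depth 22.2 mm  F [-1.6 -1.  14.2] [ 0.5753 -0.2079]
  t21.62 depth 23.3 mm  F [-0.5  0.3 14.1] [ 0.5755 -0.2079]
  t21.75 depth 24.6 mm  F [-1.1 -0.6 15.1] [ 0.5757 -0.208 ]
  t21.88 depth 26.0 mm  F [ 0.3  0.1 15.8] [ 0.5759 -0.208 ]
  t22.12 depth 30.2 mm  F [ 0.1 -0.8 11.3] [ 0.5759 -0.2079]
  t22.38 depth 34.7 mm  F [ 0.4 -0.7 10.8] [ 0.5758 -0.2079]
```

```bash

c(){ python3 chk.py 18; }
python3 -m crank '[{"gripper":5,"travel":[0,0,2.5],"twist":[0,0,0]},{"gripper":5,"travel":[0,0,2.5],"twist":[0,0,0]}]' >/dev/null; c && python3 -m crank '[{"gripper":5,"travel":[0,0,2.5],"twist":[0,0,0]},{"gripper":5,"travel":[0,0,2.5],"twist":[0,0,0]}]' >/dev/null && c && python3 -m crank '[{"gripper":5,"travel":[0,0,2.5],"twist":[0,0,0]},{"gripper":5,"travel":[0,0,2.5],"twist":[0,0,0]}]' >/dev/null && c && python3 -m crank '[{"gripper":5,"travel":[0,0,2],"twist":[0,0,0]},{"gripper":5,"travel":[0,0,2],"twist":[0,0,0]}]' >/dev/null && c && python3 -m crank '[{"gripper":5,"travel":[0,0,1.5],"twist":[0,0,0]}]' >/dev/null && c && python3 -m crank '[{"gripper":5,"travel":[0,0,1.5],"twist":[0,0,0]}]' >/dev/null && c && python3 -m crank '[{"gripper":5,"travel":[0,0,1],"twist":[0,0,0]}]' >/dev/null && c&& python3 -m crank '[{"gripper":5,"travel":[0,0,1],"twist":[0,0,0]}]' >/dev/null && c && python3 -m crank '[{"gripper":5,"travel":[0,0,1],"twist":[0,0,0]}]' >/dev/null && c && python3 -m crank '[{"gripper":5,"travel":[0,0,1],"twist":[0,0,0]}]' >/dev/null && c && python3 -m crank '[{"gripper":5,"travel":[0,0,1],"twist":[0,0,0]}]' >/dev/null && c
```

```text
t22.62 depth 39.7 mm  F [ 0.3 -0.2 10.9] [ 0.5758 -0.2079]
  t22.88 depth 44.7 mm  F [ 0.2 -0.6 10.9] [ 0.5758 -0.2079]
  t23.12 depth 49.6 mm  F [-0.1 -0.6 10.9] [ 0.5758 -0.2079]
  t23.38 depth 53.6 mm  F [-0.3  0.9 10.7] [ 0.5758 -0.2078]
  t23.50 depth 55.1 mm  F [ 0.1 -0.7 11.5] [ 0.5758 -0.2078]
  t23.62 depth 56.6 mm  F [-0.1  0.7 12.3] [ 0.5758 -0.2078]
  t23.75 depth 57.6 mm  F [-0.1  0.1 10.6] [ 0.5758 -0.2078]
  t23.88 depth 58.6 mm  F [ 0.3  0.1 12.4] [ 0.5758 -0.2078]
  t24.00 depth 59.5 mm  F [ 0.1  0.9 11.3] [ 0.5759 -0.2078]
  t24.12 depth 60.1 mm  F [-2.9  0.6 18.7] [ 0.5759 -0.2078]
```

The floor was felt at 60 mm (force 11 to 19 N). Releasing and lifting off.

```bash
python3 -m crank '[{"gripper":5,"travel":[0,0,-0.2],"twist":[0,0,0]},{"gripper":25,"travel":[0,0,0],"twist":[0,0,0]},{"gripper":45,"travel":[0,0,0],"twist":[0,0,0]},{"gripper":45,"travel":[0,0,0],"twist":[0,0,0]},{"gripper":45,"travel":[0,0,0],"twist":[0,0,0]},{"gripper":45,"travel":[0,0,-15],"twist":[0,0,0]},{"gripper":45,"travel":[0,0,-40],"twist":[0,0,0]},{"gripper":45,"travel":[0,0,-50],"twist":[0,0,0]},{"gripper":45,"travel":[0,0,-20],"twist":[0,0,0]},{"gripper":45,"travel":[50,0,0],"twist":[0,0,0]},{"gripper":45,"travel":[50,0,0],"twist":[0,0,0]},{"gripper":45,"travel":[0,0,0],"twist":[0,0,0]}]'
python3 - <<'E'
from h import *
a=bot.camera("side")[200:430,340:600]; cv2.imwrite("pics/c5.png",cv2.resize(a,None,fx=2.5,fy=2.5)[:,:,::-1])
c=(.575,-.209)
print([np.round((proj("side",(*c,z))-[340,200])*2.5) for z in(.093,.138)])
E
```

```text
time: 25.62
ee_pos: [0.4726, -0.2018, 0.2239]
tcp_rot: [-179.9, 0.0, 176.8]
wrist_force: [0.8, 0.1, 0.3]
opening: 0.0451
grasp_force: 0.0
[array([428., 391.]), array([456., 343.])]
```

View pics/c5.png

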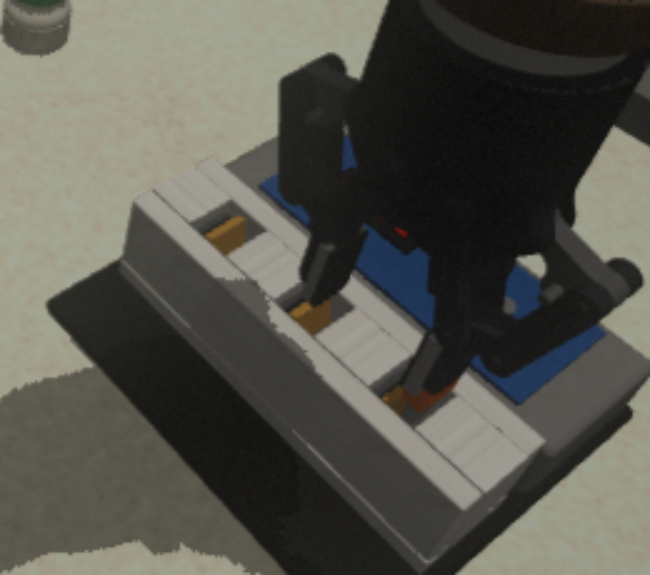

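The orange handle sits at crop (430,393), just above the right slot, where a blade that is home is predicted (428,391). The gripper is open and clear.

```bash
python3 -c "
from workcell import bot
print(bot.job_done())"
```

```text
the job is handed in; nothing more can be done
None
```

I left the gauge blade fully home and released in slot_a (robot's right), the sound slot with 8–11 N of drag, and handed the job in at about 26 s of the 54 s; no verdict came back. Slot_b was slack at under 1 N, and slot_c was taken as the seized one by elimination, because I stopped pressing at about 8 N, 19 mm down.

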